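# Close the instrument's access panel and hold it pressed home

## Robot

A 6-joint arm with a two-finger parallel gripper is mounted at the origin on a cart in front of the work surface, level with it; the furniture and walls round the work are solid. World frame = base frame: x ahead of the robot, y to its left, z up, the work surface at z = 0. Lengths are in m, angles in rad, forces in N, time in s.
With the tool pointing down it reaches from about 0.15 to 0.775 m from the base axis. Payload 6.1 kg.
Tool frame: the origin (TCP) lies between the finger pads; the fingertips stand 8 mm ahead of it and the grasp point (between the pads) lies 11 mm behind it (ctrl.tips_ahead is the distance from the TCP to the fingertips, in m); z points along the fingers, y is the line along which they close (so a half turn about z gives the same grasp; the last joint's range is limited). The gripper opens to 85 mm and grips with 20 to 120 N. Pads are 22 mm wide; open, the fingers measure 114 mm over their backs; the gripper's body (76 mm by 85 mm) begins 54 mm behind the grasp point. The pads swing forward as they close: fully open they stand 13 mm farther back than shut.
Start: joints at [1.205, 0.126, -0.04, 1.405, 0, 1.571], TCP at [0.188, 0.49, 0.239] pointing down, gripper open.
Joint ranges: [-2.72, 2.72], [-0.95, 1.95], [-1.27, 1.35], [-1.78, 2.02], [-1.46, 1.47], [-3.14, 3.14]. Speed limits (rad/s): [2.39, 2.39, 3.01, 3.14, 3.14, 3.14].

## Interface

Orientations are given as a rotation vector (axis times angle).
In Python, from cell import ctrl gives the robot as it stands. The module is installed in compiled form; this text tells all that it offers.
- The arm moves only by the shell command python3 -m creep 'ROWS'. ROWS is JSON, a list of rows, each a list of 5 numbers: the shift along the tool's x, y, z in mm, then the turn about the tool's z in degrees, then the closure, from 0 (fully open) to 1 (shut). In form: [[tx, ty, tz, spin, fingers], ...]. A call has 1 to 10 rows; each row is the pose to reach, as a shift and turn from the pose commanded when the call began, along the tool's axes at that moment; what a row does not reach only later rows make up. A row lasts 1/12 s, in which the tool goes at most 41.7 mm and 7.16 degrees, less where a joint would pass 70% of its speed; a pose out of reach is approached as far as the arm can. A call with a gripper value outside its range is refused whole. The fingers move at their own pace and stop on an object; the grip force is fixed at half the most. Time passes only in rows, so rows that repeat a pose let the fingers close. It gives the time, the measured TCP pose, the force, the opening and the grip force at its end, in the units of the state.
- ctrl.read_state(): the state, without advancing time (a new reading comes with each control period).
- ctrl.camera(name): name is "scene" or "top"; returns a dict with "frame" (420x560x3 uint8, red, green, blue), "K" (3x3 intrinsics, pixels), "D" ([k1, k2, p1, p2, k3] as OpenCV has them; the pictures are not rectified), "R" (3x3) and "t" (3): a world point X has camera coordinates R X + t. Camera axes: x right, y down, z forward; pixel columns grow to the right and rows downward; lengths in m; the calibration is good to about 2 mm. A picture is of the moment at which its call begins. There is no depth.
- ctrl.finish_job(): hands the job in; it is judged then, once.
The state is a dict: "clock": time; "joint_pos": joint angles; "qd": joint speeds; "tau": joint torques, N m; "position": TCP position; "eef_rot": TCP orientation; "wrist_force": force on the tool from outside, world axes, zero at the start; "ft_torque": the same for the moment, N m; "opening": finger opening in m; "grip_force": force on a finger pad.
Only numpy, scipy, OpenCV 4.12 (cv2) and the standard library are available. Lean on these libraries where they do the work, as an engineer would, in place of code of your own. Each camera call takes 0.05 s, during which the arm holds its last target. There are 200 camera calls.

## Task

Close the aluminium access panel on top of the white instrument: first turn the two captive bolt knobs at its left and right ends anticlockwise (seen from above) all the way to their end stops, one after the other; only then turn the quarter-turn fastener in the middle of the front edge clockwise until its slotted bar lines up with the two index ribs on the panel. Finally press the panel down fully home against its frame and finish while still holding it pressed with the gripper - do not let go. Leave the beaker, the vial and the timer beside it where they are.

Things in the scene. Friction and masses are not known exactly. Their poses are not given: they have to be found in the camera images.
- housing: white instrument housing fixed to the bench, a box 190 mm (its x, depth) by 330 mm (its y, width) by 55 mm high, front with cooling slits facing the robot more or less. Origin at the centre of its underside on the bench; x points to the back, y to the left, z up. The panel floats 6 mm above its rim on four sprung guide pins.
- panel: aluminium access panel 182 x 322 x 6 mm that lies over the housing, carrying all three knobs and the press pad; origin at the centre of its underside (61 mm above the bench before it is pressed), axes as the housing. It can only move straight down.
- panel_press (a joint): travel of the panel in m: 0 = up, 0.006 = fully home on the frame (hard stop). Springs push it up: about 5 N starts it, about 10 N holds it home. Inside, a cross-pin under each knob meets a slotted block after 1.5 mm and stops the panel unless both bolts are at their end stops and the fastener is aligned.
- press_pad (a point): centre of the top of the round black rubber press pad (36 mm across, 2 mm high) on the panel, behind the fastener: a good place to push down. Axes as the panel.
- bolt_left_grip (a point): point to grip the left captive bolt knob (110 mm left of the panel's centre): black bar 32 mm long, 11 mm thick, small steel dot on top. The point is on the turning axis, 24 mm above the panel's top face; bar 4 to 34 mm above that face, over a disc 28 mm across, 5.5 mm high. x runs along the bar, z up; it turns with the knob.
- bolt_right_grip (a point): the same for the right captive bolt knob, 110 mm to the right of the panel's centre.
- fastener_grip (a point): point to grip the quarter-turn fastener (30 mm in front of the panel's centre): black bar 42 mm long, 15 mm thick, slotted along its top. The point is on the turning axis, 24 mm above the panel's top face; bar 4 to 34 mm above that face, over a disc 31 mm across, 5.5 mm high. x runs along bar and slot, z up; it turns with the fastener.
- bolt_left (a joint): angle of the left bolt knob in rad, growing anticlockwise from above; hard end stop at 1.4, where the bar lies along the panel's y. Starts between 0 and 0.35; stays where it is left (friction about 0.05 N m).
- bolt_right (a joint): the same for the right bolt knob.
- fastener (a joint): angle of the fastener in rad, growing clockwise from above; 0: bar along the panel's y; 1.571: bar and slot in line with the two index ribs, each 18 mm long, 33 mm in front of and behind the axis, along the panel's x. No stop there: it can be overturned up to 1.92. Starts between 0.15 and 0.6; stays where left (friction about 0.05 N m).
- beaker: beaker with a pale sample, 72 mm across, 88 mm high, standing to the left of the housing; origin at the centre of its foot. A bystander.
- vial: black-capped sample vial, 27 mm across, 56 mm high, to the right of the housing; origin at the centre of its foot. A bystander.
- timer: flat lab timer 62 x 70 x 18 mm, to the right of the housing, nearer the robot than the vial; origin at the centre of its underside. A bystander.

How it is judged:
On the way, in this order (a step that is already met when the one before it is completed fails the run):
1. both captive bolt knobs are at their end stops (value of joint each of bolt_left, bolt_right above 1.3 rad), for 0.2 s.
2. then the fastener's slot is aligned with the index ribs (value of joint fastener between 1.421 and 1.721 rad), for 0.2 s.
At the end, for the whole second after the job is handed in: The gripper's fingers hold the panel pressed down (more than 4.8 of its 6 mm travel, more than 4 N from the fingers), both bolt knobs are within 0.1 rad of their end stops and the fastener's slot is within 0.15 rad of the index ribs (all of step 1 and all of step 2 and value of joint panel_press above 0.0048 m and contact force between the fingers and panel above 4 N); the arm keeps its last pose, push and grip.
It fails at once if the beaker is pushed away or toppled (distance of beaker from where it was at the start of the episode above 0.03 m or angle between beaker's own z axis and vertical above 0.5 rad).
It fails at once if the vial is pushed away or toppled (distance of vial from where it was at the start of the episode above 0.03 m or angle between vial's own z axis and vertical above 0.5 rad).
It fails at once if the timer is pushed away (distance of timer from where it was at the start of the episode above 0.03 m).
It also fails if it takes over 61 s, if anything falls off the work surface, if the arm or the gripper's body presses on something with over 40 N, if the wrist force passes 120 N, or if a joint passes its speed limit or range.

## Working session

There is one attempt and no reset: what is moved stays moved. The work goes in short steps, Python scripts to look and compute and a shell command to move; the robot and the scene stay as the last step left them, time stands still between calls to the robot, and variables do not carry over. Pictures are saved under pics/ and viewed, at most 10 in all, crops included, and the job is handed in when it is done.

```bash
mkdir -p pics
python3 - <<'E'
from cell import ctrl
import cv2,numpy as np
s=ctrl.read_state()
print({k:np.round(v,4).tolist() for k,v in s.items()},ctrl.tips_ahead)
for n in("scene","top"):
    c=ctrl.camera(n); cv2.imwrite(f"pics/{n}0.png",c["frame"][...,::-1])
    print(n,c["K"],c["D"],c["R"],c["t"])
E
```

```text
{'clock': 0.0, 'joint_pos': [1.205, 0.1264, -0.0406, 1.4054, 0.0, 1.5708], 'qd': [-0.0005, 0.001, 0.0, -0.0008, -0.0005, -0.0004], 'tau': [0.0003, -43.5911, 35.2927, 0.0175, -0.0, 0.0], 'position': [0.1876, 0.4899, 0.2385], 'eef_rot': [-0.5714, -3.0889, 0.0024], 'wrist_force': [-0.9296, 0.9286, -0.8829], 'ft_torque': [0.0093, 0.0111, 0.0499], 'grip_force': 0.0, 'opening': 0.0852} 0.008
scene [[401.90664995   0.         277.55280979]
 [  0.         401.90664995 209.30715587]
 [  0.           0.           1.        ]] [-0.00269916  0.          0.          0.          0.        ] [[ 0.65102386 -0.75892416 -0.01421448]
 [-0.34657857 -0.28053887 -0.89508728]
 [ 0.67531564  0.58764961 -0.44566435]] [-0.33419567  0.27269791  0.56315218]
top [[432.84360919   0.         277.78352002]
 [  0.         432.84360919 212.73184938]
 [  0.           0.           1.        ]] [-0.04433844  0.          0.          0.          0.        ] [[-0.02158029 -0.99971548  0.01016087]
 [-0.99322054  0.02027671 -0.11446315]
 [ 0.11422455 -0.01256213 -0.99337553]] [0.03791688 0.55526757 1.28615167]
```

View pics/top0.png

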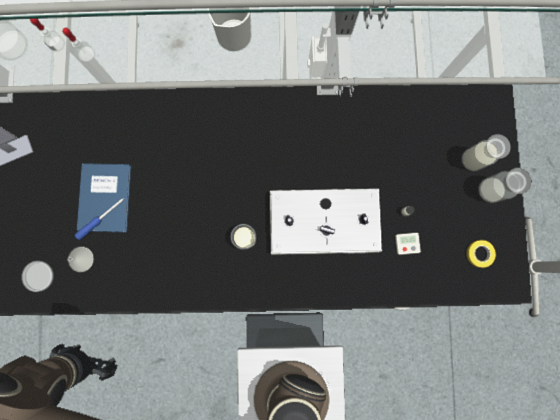

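View pics/scene0.png

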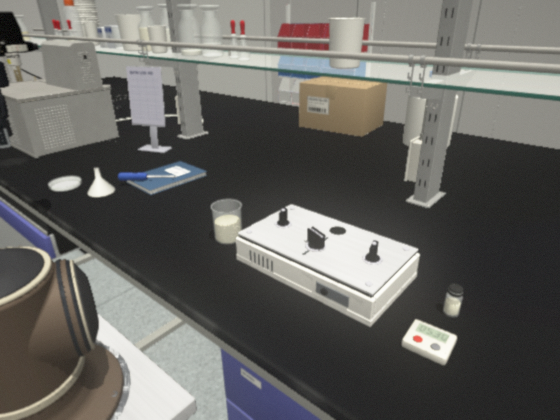

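The top view shows the housing at about (270–380, 190–252), with the knobs near (289,220), (364,219) and (326,230) and the pad at (326,204). The scene view shows the same layout. I'll enlarge both.

Run:
```python
import cv2
a=cv2.imread("pics/top0.png")[180:260,262:392]
cv2.imwrite("pics/topc.png",cv2.resize(a,None,fx=6,fy=6,interpolation=cv2.INTER_CUBIC))
a=cv2.imread("pics/scene0.png")[195:315,230:425]
cv2.imwrite("pics/scenec.png",cv2.resize(a,None,fx=4,fy=4,interpolation=cv2.INTER_CUBIC))
```

```text
(no output)
```

View pics/topc.png

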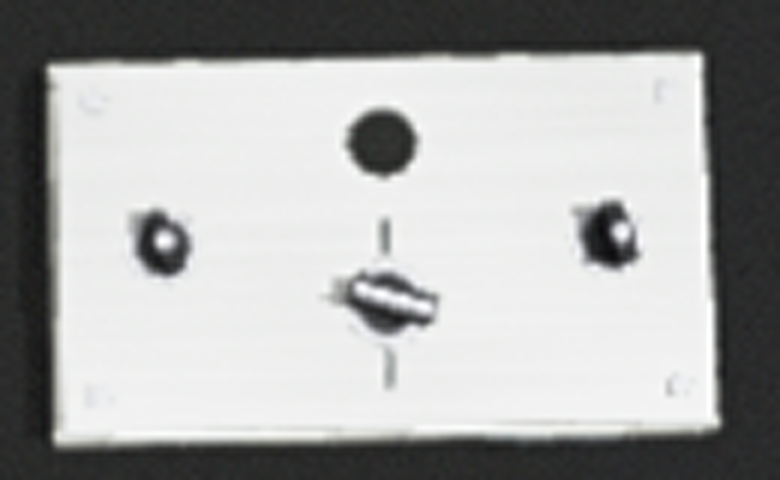

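View pics/scenec.png

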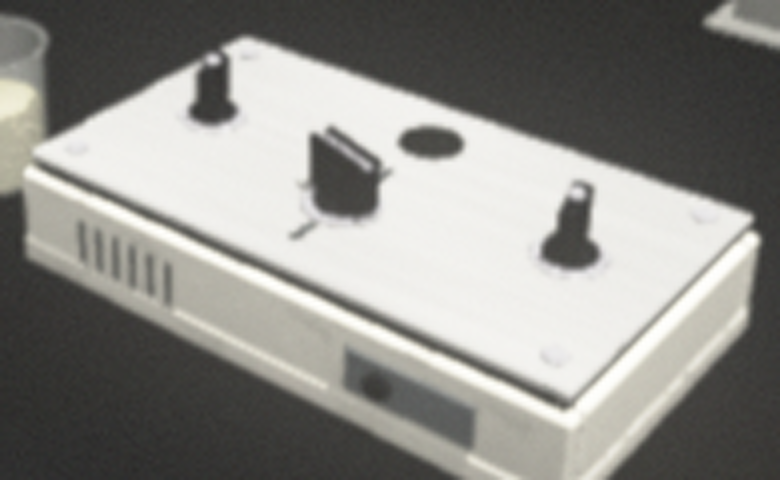

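```bash
cat > h.py <<'E'
from cell import ctrl
import cv2,numpy as np
from scipy.optimize import least_squares
from scipy.spatial.transform import Rotation as Ro
def proj(c,X):
    return cv2.projectPoints(np.float64(X).reshape(-1,1,3),cv2.Rodrigues(c["R"])[0],c["t"],c["K"],np.array(c["D"]))[0][:,0]
def ray(c,uv,z):
    p=cv2.undistortPoints(np.float64(uv).reshape(-1,1,2),c["K"],np.array(c["D"]))[:,0]
    d=np.c_[p,np.ones(len(p))]@c["R"]; o=-c["R"].T@c["t"]
    return o+d*((z-o[2])/d[:,2])[:,None]
def go(x,y,z,yaw):
    """shift (mm) and spin (deg) from now to xyz with tool y along world angle yaw (rad)"""
    s=ctrl.read_state(); R=Ro.from_rotvec(s["eef_rot"]).as_matrix()
    t=R.T@(np.array([x,y,z])-s["position"])*1e3
    ty=R[:,1]; d=(np.arctan2(ty[1],ty[0])-yaw)  # spin about tool z (down): + lowers world yaw
    d=(np.degrees(d)+90)%180-90
    print("pos",np.round(s["position"],4),"tool y deg",round(float(np.degrees(np.arctan2(ty[1],ty[0]))),1),"F",np.round(s["wrist_force"],1),"open",round(float(s["opening"]),4),"j6",round(float(s["joint_pos"][5]),2),"tilt",np.round(R[2],3)); print("move",np.round(t,1),"spin",round(d,1))
E
python3 - <<'E'
from h import *
T,S=ctrl.camera("top"),ctrl.camera("scene")
tc=lambda *p:(np.array(p)+.5)/6-.5+[262,180]
sc=lambda *p:(np.array(p)+.5)/4-.5+[230,195]
ot=tc((382,142),(165,240),(622,233),(392,296),(385,236),(390,370))
os_=sc((431,142),(212,60),(578,190),(345,150))
def pts(p):
    c,s=np.cos(p[2]),np.sin(p[2])
    L=np.array([[p[3],0,.069],[0,.11,.101],[0,-.11,.101],[-.03,0,.101],[.003,0,.067],[-.063,0,.067]])
    return np.c_[p[0]+c*L[:,0]-s*L[:,1],p[1]+s*L[:,0]+c*L[:,1],L[:,2]]
f=lambda p:np.r_[proj(T,pts(p))-ot,proj(S,pts(p)[:4])-os_].ravel()
r=least_squares(f,[.45,-.1,0,.04]);print(r.x,np.degrees(r.x[2]));print(np.round(r.fun.reshape(-1,2),1));print(pts(r.x))
for e in(((350,285),(435,308)),((145,215),(180,268)),((598,208),(630,260))):
    w=ray(T,tc(*e),.101);d=w[0]-w[1];print(w[:,:2],np.degrees(np.arctan2(d[1],d[0])))
P=pts(r.x)
go(*P[1][:2],.15,np.pi/2+r.x[2]+.17+.2)
E
```

```text
[ 0.52729193 -0.11474757  0.00193972  0.04916255] 0.11113796514506698
[[-0.1  0.2]
 [-0.1  0.1]
 [-0.2 -0.4]
 [ 0.6  0.3]
 [-0.1  0.1]
 [-0.1  0. ]
 [-0.  -0.4]
 [ 0.1  0.1]
 [-0.   1. ]
 [ 0.1 -1.3]]
[[ 0.57645439 -0.1146522   0.069     ]
 [ 0.52707856 -0.00474777  0.101     ]
 [ 0.5275053  -0.22474736  0.101     ]
 [ 0.49729198 -0.11480576  0.101     ]
 [ 0.53029192 -0.11474175  0.067     ]
 [ 0.46429205 -0.11486977  0.067     ]]
[[ 0.50395013 -0.09316101]
 [ 0.49203891 -0.13361546]] 73.59370828756303
[[ 0.53971621  0.00433809]
 [ 0.51382682 -0.01183378]] 31.99106185451178
[[ 0.53862369 -0.21418893]
 [ 0.513146   -0.22857274]] 29.44755155883161
pos [0.1877 0.49   0.2388] tool y deg 69.0 F [ 0.2 -0.1  0.1] open 0.0853 j6 1.57 tilt [ 0.    -0.001 -1.   ]
move [-493.9 -340.6   89.1] spin -42.3
```

The fit holds to about 1 px, with the panel at (0.527, −0.115) and almost no yaw. Next I go over the left bolt, staying high.

```bash
python3 -m creep '[[-494,-341,20,-42,0],[-494,-341,20,-42,0],[-494,-341,20,-42,0],[-494,-341,20,-42,0],[-494,-341,20,-42,0],[-494,-341,20,-42,0],[-494,-341,20,-42,0],[-494,-341,20,-42,0],[-494,-341,20,-42,0],[-494,-341,20,-42,0]]'
python3 -c "
from h import *
go(.5271,-.0047,.13,np.radians(115))"
```

```text
clock: 1.03
position: [0.4089, 0.1675, 0.2264]
eef_rot: [-0.574, 3.088, 0.0]
wrist_force: [1.1, 0.2, 0.4]
opening: 0.0854
grip_force: 0.0
pos [0.4089 0.1675 0.2264] tool y deg 111.1 F [1.1 0.2 0.4] open 0.0854 j6 0.02 tilt [-0.  0. -1.]
move [ -48.4 -203.1   96.4] spin -3.9
```

```bash
python3 -m creep '[[-48,-203,60,-4,0],[-48,-203,60,-4,0],[-48,-203,60,-4,0],[-48,-203,60,-4,0],[-48,-203,60,-4,0],[-48,-203,60,-4,0],[-48,-203,97,-4,0],[-48,-203,97,-4,0],[-48,-203,97,-4,0],[-48,-203,97,-4,0]]'
python3 - <<'E'
from h import *
go(.5271,-.0047,.084,np.radians(115))
c=ctrl.camera("scene")
cv2.imwrite("pics/s1.png",cv2.resize(c["frame"][130:330,200:440,::-1],None,fx=3,fy=3))
E
```

```text
clock: 1.87
position: [0.526, -0.0024, 0.1304]
eef_rot: [-0.682, 3.066, 0.0]
wrist_force: [-0.3, 0.0, 0.2]
opening: 0.085
grip_force: 0.0
pos [ 0.526  -0.0024  0.1304] tool y deg 115.1 F [-0.3  0.   0.2] open 0.085 j6 -0.44 tilt [-0.  0. -1.]
move [-0.  -2.6 46.4] spin 0.1
```

View pics/s1.png

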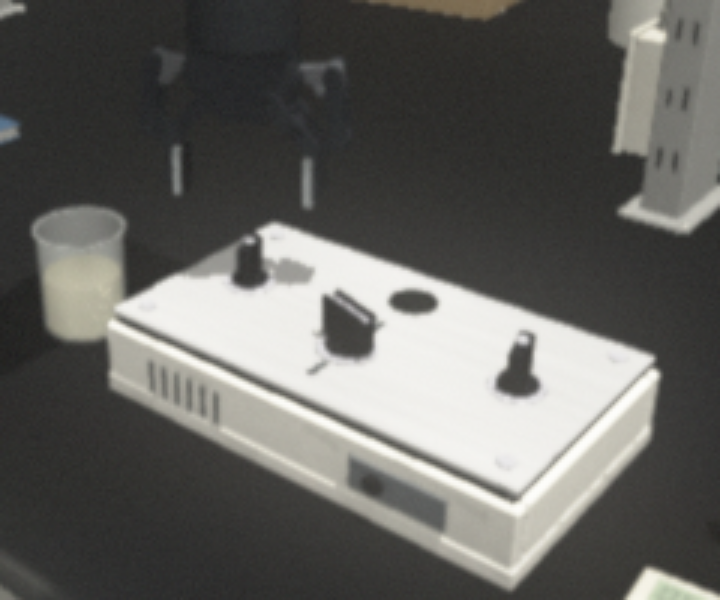

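The gripper is open and centred over the left knob (crop about 250,260), and the beaker is well clear. I descend and grip.

```bash
python3 -m creep '[[0,-2,23,0,0],[0,-2,46,0,0],[0,-2,46,0,0],[0,-2,46,0,1],[0,-2,46,0,1],[0,-2,46,0,1],[0,-2,46,0,1],[0,-2,46,0,1],[0,-2,46,0,1],[0,-2,46,0,1]]'
python3 -c "
from h import *
go(.5271,-.0047,.084,np.radians(180))"
```

```text
clock: 2.75
position: [0.527, -0.0045, 0.0841]
eef_rot: [-0.681, 3.066, 0.001]
wrist_force: [-1.4, 1.1, 4.7]
opening: 0.0102
grip_force: 61.9
pos [ 0.527  -0.0045  0.0841] tool y deg 115.0 F [-1.4  1.1  4.7] open 0.0102 j6 -0.45 tilt [-0.001  0.    -1.   ]
move [ 0.  -0.2  0.1] spin -65.0
```

```bash
python3 -m creep '[[0,0,0,-7,1],[0,0,0,-14,1],[0,0,0,-21,1],[0,0,0,-28,1],[0,0,0,-35,1],[0,0,0,-42,1],[0,0,0,-49,1],[0,0,0,-56,1],[0,0,0,-63,1],[0,0,0,-66,1]]'
python3 -c "
from h import *
go(.5271,-.0047,.084,np.radians(180)); print(ctrl.read_state()['ft_torque'])"
```

```text
clock: 3.58
position: [0.5286, -0.0055, 0.0842]
eef_rot: [-2.246, 2.195, -0.006]
wrist_force: [4.2, -3.3, 0.4]
opening: 0.0097
grip_force: 61.9
pos [ 0.5286 -0.0055  0.0842] tool y deg -178.7 F [ 4.2 -3.3  0.4] open 0.0097 j6 -1.6 tilt [ 0.002 -0.004 -1.   ]
move [-0.8  1.5  0.2] spin 1.3
[-0.47991723 -0.73359223 -0.48745243]
```

```bash
python3 -m creep '[[0,0,0,-65,0],[0,0,0,0,0],[0,0,0,0,0],[0,0,0,0,0],[0,0,-30,0,0],[0,0,-56,0,0],[0,0,-56,0,0],[0,0,-56,0,0]]' >/dev/null
python3 -c "
from h import *
go(.5275,-.2247,.14,np.radians(114))"
```

```text
pos [ 0.5281 -0.0047  0.141 ] tool y deg -178.9 F [-0.2  0.4 -1. ] open 0.0852 j6 -1.6 tilt [ 0.    -0.003 -1.   ]
move [219.9   4.9   1. ] spin 67.1
```

```bash
python3 -m creep '[[220,5,0,67,0],[220,5,0,67,0],[220,5,0,67,0],[220,5,0,67,0],[220,5,0,67,0],[220,5,0,67,0],[220,5,0,67,0],[220,5,0,67,0],[220,5,0,67,0],[220,5,0,67,0]]' >/dev/null
python3 - <<'E'
from h import *
go(.5275,-.2247,.084,np.radians(114))
c=ctrl.camera("scene");d=ctrl.camera("top")
a=cv2.resize(c["frame"][190:290,230:350,::-1],(720,600)[:2],interpolation=2)
cv2.imwrite("pics/s2.png",a)
b=cv2.resize(d["frame"][200:250,270:340,::-1],None,fx=8,fy=8,interpolation=2)
cv2.imwrite("pics/t2.png",np.hstack([cv2.resize(a,(400,333)),cv2.resize(b,(400,333))]))
E
```

```text
pos [ 0.5251 -0.2248  0.1378] tool y deg 113.8 F [ 0.1 -0.   0.2] open 0.0853 j6 -0.82 tilt [ 0.002  0.002 -1.   ]
move [-2.3 -1.  53.8] spin -0.2
```

View pics/t2.png

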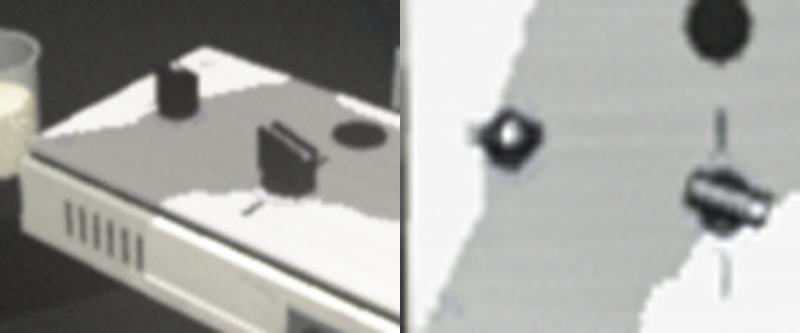

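The left bar now lies along y (dot at 508,132 in the right half). I descend on the right knob.

```bash
python3 -m creep '[[-2,-1,27,0,0],[-2,-1,54,0,0],[-2,-1,54,0,0],[-2,-1,54,0,1],[-2,-1,54,0,1],[-2,-1,54,0,1],[-2,-1,54,0,1],[-2,-1,54,0,1],[-2,-1,54,0,1],[-2,-1,54,0,1]]'
python3 -c "
from h import *
go(.5275,-.2247,.084,np.radians(180))"
```

```text
clock: 6.02
position: [0.5278, -0.2241, 0.0861]
eef_rot: [-0.655, 3.072, 0.002]
wrist_force: [-3.3, 3.7, 4.8]
opening: 0.0096
grip_force: 63.6
pos [ 0.5278 -0.2241  0.0861] tool y deg 114.1 F [-3.3  3.7  4.8] open 0.0096 j6 -0.82 tilt [-0.001  0.001 -1.   ]
move [ 0.5 -0.5  2.1] spin -65.9
```

```bash
python3 -m creep '[[0,0,0,-7,1],[0,0,0,-14,1],[0,0,0,-21,1],[0,0,0,-28,1],[0,0,0,-35,1],[0,0,0,-42,1],[0,0,0,-49,1],[0,0,0,-56,1],[0,0,0,-63,1],[0,0,0,-67,1]]'
python3 -c "
from h import *
go(.5271,-.2247,.084,np.radians(180)); print(ctrl.read_state()['ft_torque'])"
```

```text
clock: 6.85
position: [0.5285, -0.2245, 0.0863]
eef_rot: [-2.247, 2.194, -0.001]
wrist_force: [-1.0, 2.4, 4.7]
opening: 0.0097
grip_force: 64.1
pos [ 0.5285 -0.2245  0.0863] tool y deg -178.6 F [-1.   2.4  4.7] open 0.0097 j6 -2.0 tilt [-0.001 -0.001 -1.   ]
move [0.2 1.4 2.3] spin 1.4
[ 0.60047806  0.17903359 -0.59986122]
```

```bash
python3 -m creep '[[0,0,0,0,0],[0,0,0,0,0],[0,0,0,0,0],[0,0,-30,0,0],[0,0,-56,0,0],[0,0,-56,0,0],[0,0,-56,0,0]]' >/dev/null
python3 -c "
from h import *
go(.4973,-.1148,.14,np.radians(163.6))"
```

```text
pos [ 0.5292 -0.2254  0.143 ] tool y deg -179.0 F [ 0.3 -0.5 -1.5] open 0.0852 j6 -1.99 tilt [ 0.002 -0.003 -1.   ]
move [-111.1   30.     2.8] spin 17.4
```

```bash
python3 -m creep '[[-111,30,0,17,0],[-111,30,0,17,0],[-111,30,0,17,0],[-111,30,0,17,0],[-111,30,30,17,0],[-111,30,59,17,0],[-111,30,59,17,0],[-111,30,59,17,0]]' >/dev/null
python3 -c "
from h import *
go(.4973,-.1148,.085,np.radians(163.6))"
python3 -m creep '[[0,0,0,0,1],[0,0,0,0,1],[0,0,0,0,1],[0,0,0,0,1],[0,0,0,0,1],[0,0,0,0,1],[0,0,0,0,1]]'
python3 -c "
from h import *
go(.4973,-.1148,.085,np.radians(90.1))"
```

```text
pos [ 0.4944 -0.1142  0.0806] tool y deg 164.0 F [ 0.2 -0.3  0.4] open 0.0854 j6 -1.52 tilt [ 0.     0.005 -1.   ]
move [-0.2 -2.9 -4.4] spin 0.4
clock: 8.68
position: [0.4979, -0.1148, 0.0834]
eef_rot: [-1.89, 2.506, -0.005]
wrist_force: [5.7, -0.9, 1.1]
opening: 0.0138
grip_force: 61.8
pos [ 0.4979 -0.1148  0.0834] tool y deg 164.0 F [ 5.7 -0.9  1.1] open 0.0138 j6 -1.52 tilt [-0.    -0.004 -1.   ]
move [ 0.1  0.6 -1.6] spin 73.9
```

```bash
python3 -m creep '[[0,0,0,7,1],[0,0,0,14,1],[0,0,0,21,1],[0,0,0,28,1],[0,0,0,35,1],[0,0,0,42,1],[0,0,0,49,1],[0,0,0,56,1],[0,0,0,63,1],[0,0,0,70,1]]' >/dev/null
python3 -m creep '[[0,0,0,4,1],[0,0,0,4,1],[0,0,0,4,1],[0,0,0,4,1]]'
python3 -c "
from h import *
go(.4973,-.1148,.085,np.radians(90.1)); print(ctrl.read_state()['ft_torque'])"
```

```text
clock: 9.85
position: [0.4971, -0.1136, 0.0833]
eef_rot: [-0.006, 3.139, 0.003]
wrist_force: [2.3, 5.1, 4.5]
opening: 0.0141
grip_force: 62.3
pos [ 0.4971 -0.1136  0.0833] tool y deg 90.2 F [2.3 5.1 4.5] open 0.0141 j6 -0.23 tilt [-0.003  0.002 -1.   ]
move [-0.2 -1.2 -1.7] spin 0.1
[ 1.15440114 -0.48353062 -0.00943878]
```

```bash
python3 -m creep '[[0,0,0,0,0],[0,0,0,0,0],[0,0,0,0,0],[0,0,-30,0,0],[0,0,-60,0,0],[0,0,-60,0,0],[0,0,-60,0,0],[0,0,-60,0,0]]' >/dev/null
python3 -c "
from h import *
go(.5765,-.1147,.14,np.radians(90.1))"
python3 -m creep '[[-40,0,0,0,1],[-79,0,0,0,1],[-79,0,0,0,1],[-79,0,0,0,1],[-79,0,0,0,1],[-79,0,0,0,1],[-79,0,0,0,1],[-79,0,0,0,1]]'
python3 - <<'E'
from h import *
go(.5765,-.1147,.09,np.radians(90.1))
c=ctrl.camera("scene");d=ctrl.camera("top")
a=cv2.resize(c["frame"][190:290,230:350,::-1],(400,333),interpolation=2)
b=cv2.resize(d["frame"][190:250,270:380,::-1],(400,218),interpolation=2)
e=cv2.resize(c["frame"][210:280,320:420,::-1],(400,280),interpolation=2)
o=np.zeros((600,800,3),np.uint8);o[:333,:400]=a;o[:218,400:]=b;o[240:520,400:]=e
cv2.imwrite("pics/m3.png",o)
E
```

```text
pos [ 0.4957 -0.1145  0.1418] tool y deg 90.1 F [0.8 0.4 0.3] open 0.0854 j6 -0.23 tilt [ 0.001 -0.    -1.   ]
move [-80.8  -0.2   1.7] spin -0.0
clock: 11.18
position: [0.5743, -0.1144, 0.1428]
eef_rot: [-0.001, 3.141, -0.0]
wrist_force: [0.3, 0.4, 0.4]
opening: -0.0
grip_force: 0.0
pos [ 0.5743 -0.1144  0.1428] tool y deg 90.0 F [0.3 0.4 0.4] open -0.0 j6 -0.2 tilt [-0. -0. -1.]
move [-2.2 -0.3 52.8] spin -0.1
```

View pics/m3.png

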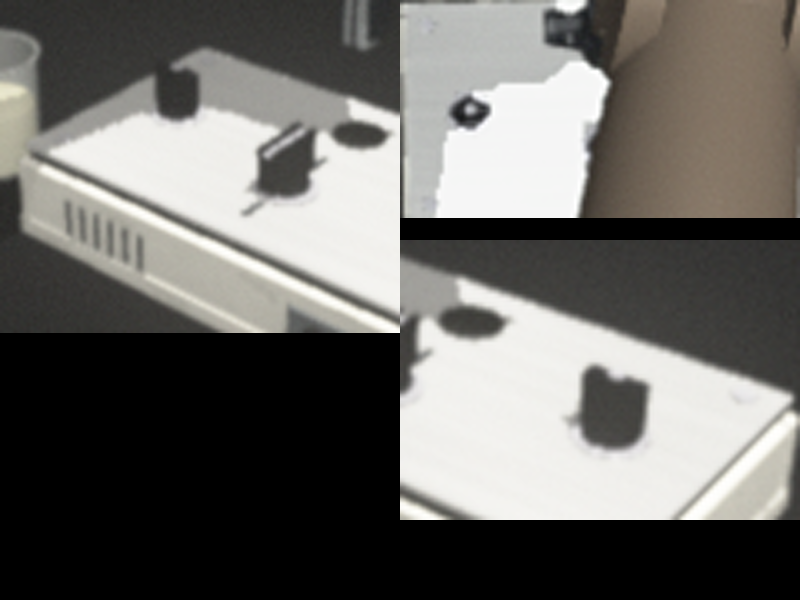

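The slot (265,155)–(303,127) is nearly parallel to the ribs (243,213)–(325,160), and both bolt bars lie along y. I check the slot angle numerically.

Run:
```python
from h import *
c=ctrl.camera("scene")
w=ray(c,np.array([[265,155],[303,127]])/3.333+[230,190],.101);d=w[1]-w[0];print(w,np.degrees(np.arctan2(d[1],d[0])))
w=ray(c,np.array([[243,213],[325,160]])/3.333+[230,190],.067);d=w[1]-w[0];print(w,np.degrees(np.arctan2(d[1],d[0])))
```

```text
[[ 0.47168265 -0.11801628  0.101     ]
 [ 0.51236154 -0.11588705  0.101     ]] 2.996273594176335
[[ 0.45747624 -0.11363742  0.067     ]
 [ 0.53733648 -0.11626395  0.067     ]] -1.8837262695813282
```

The slot is within a few degrees (rib noise included), and the gripper angle was right. Now I press.

```bash
python3 -m creep '[[-2,0,30,0,1],[-2,0,60,0,1],[-2,0,62,0,1],[-2,0,64,0,1],[-2,0,66,0,1],[-2,0,66,0,1],[-2,0,66,0,1]]'
python3 -c "
from h import *
go(.5765,-.1147,.071,np.radians(90.1))"
```

```text
clock: 11.92
position: [0.5778, -0.1145, 0.0778]
eef_rot: [-0.001, 3.14, -0.001]
wrist_force: [1.2, -0.6, 0.3]
opening: 0.0002
grip_force: 0.0
pos [ 0.5778 -0.1145  0.0778] tool y deg 90.0 F [ 1.2 -0.6  0.3] open 0.0002 j6 -0.2 tilt [-0.002 -0.    -1.   ]
move [ 1.3 -0.2  6.8] spin -0.1
```

```bash
python3 -m creep '[[0,0,1,0,1],[0,0,2,0,1],[0,0,3,0,1],[0,0,3,0,1],[0,0,3,0,1]]'
python3 -m creep '[[0,0,1,0,1],[0,0,2,0,1],[0,0,3,0,1],[0,0,3,0,1],[0,0,3,0,1]]'
python3 -m creep '[[0,0,1,0,1],[0,0,1,0,1],[0,0,1,0,1],[0,0,1,0,1]]'
```

```text
clock: 12.33
position: [0.5779, -0.1145, 0.0749]
eef_rot: [-0.001, 3.139, -0.001]
wrist_force: [-1.5, -0.1, 7.4]
opening: 0.0002
grip_force: 3.3
clock: 12.75
position: [0.5779, -0.1145, 0.0722]
eef_rot: [-0.001, 3.139, -0.001]
wrist_force: [-1.6, 0.3, 9.5]
opening: 0.0
grip_force: 4.3
clock: 13.08
position: [0.5779, -0.1145, 0.0714]
eef_rot: [-0.001, 3.139, -0.001]
wrist_force: [-1.9, 1.1, 9.3]
opening: 0.0002
grip_force: 4.7
```

```bash
python3 -m creep '[[0,0,1,0,1],[0,0,1,0,1],[0,0,1,0,1],[0,0,1,0,1]]'
python3 -m creep '[[0,0,1,0,1],[0,0,1,0,1],[0,0,1,0,1],[0,0,1,0,1]]'
```

```text
clock: 13.42
position: [0.5779, -0.1145, 0.071]
eef_rot: [-0.001, 3.139, -0.001]
wrist_force: [-3.8, 0.9, 14.3]
opening: -0.0001
grip_force: 6.6
clock: 13.75
position: [0.5779, -0.1145, 0.071]
eef_rot: [-0.001, 3.138, -0.001]
wrist_force: [-6.5, 0.7, 19.0]
opening: -0.0003
grip_force: 9.6
```

The panel is on its hard stop: z stays at 0.071 while the force climbs to 19 N. I hand in while holding it.

```bash
python3 -c "
from cell import ctrl
print(ctrl.finish_job())"
```

```text
the job is handed in; nothing more can be done
None
```

The job is handed in: both bolts were turned to their end stops, then the fastener lined up with the ribs, and the panel is held home on its hard stop with about 19 N at about 14 s on the clock; the hand-in returned no verdict.

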